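# Knock a stuck mould insert loose with a mallet

### The job

The steel mould insert has stuck in its bed. Take the wooden mallet, not the steel hammer, and knock the insert back with light taps on its two striking buttons in turn, a little on one side and then a little on the other so that it never goes more than about 10 degrees askew, until both of its ends are fully home against the rear of the bed. Then stand the mallet upright on its head on the worktop and let go; leave the hammer where it stands.

Things in the scene. Friction and masses are not known exactly. Their poses are not given: they have to be found in the camera images.
- mallet_grip (a point): wooden mallet standing on its head, handle up: head of light wood 70 (x) x 42 (y) x 46 (z) mm; either of its 42 x 46 mm ends (35 mm from the handle's axis, along +x and -x) may strike. Square handle 22 x 22 mm, from 46 to 124 mm above the underside; 0.3 kg. This point is on the handle's axis 92 mm above the underside: a good grasp. x along the head, z up
- hammer_grip (a point): steel club hammer, a bystander standing in the same way: slimmer, dark steel head 84 x 26 x 28 mm, the same handle, 124 mm high. This point is on the handle 92 mm above its underside. To be left alone
- mould_bed: fixed aluminium bed 80 (x) x 150 (y) mm, base plate 10 mm thick, side rails to 44 mm high. Origin: centre of its underside; x points from its open front to its rear wall (the way to knock), y left, z up. In the middle of the front a fixed post 16 mm wide, 44 mm high, x = -49 to -57 mm: a mallet can strike only one button at a time
- mould_insert: steel block 45 x 96 x 34 mm between the rails, top 47 mm above the worktop, two striking buttons on its front. It slides along the bed's x and swings level. Friction of about 8 N holds each end: a push on one button moves that end and the other stays. It does not spring back. Origin: under its right-hand end, 45 mm right of its middle; axes as the bed's while square
- button_left (a point): centre of the face of the left striking button (seen from the bed's open front): round, steel, 22 mm across, axis along the insert's x, 37 mm above the worktop, 45 mm left of the middle. At the start the face stands 20 mm in front of the base plate (60 mm before the bed's origin); when home it is level with the plate's front edge
- button_right (a point): the same for the right striking button, 45 mm right of the middle
- left_end (a joint): how far the left end of the insert has been knocked back, m: 0 at the start, 0.020 fully home (solid stop)
- right_end (a joint): the same for the right end
Not all that is in view belongs to the job. There is more than one size of the part that bears mallet_grip; the job needs the largest.

How it is judged:
By the outcome, as a careful person would: the job done as asked, in the order asked, and still so for the second after the job is handed in, with the robot touching nothing.
It also fails if it takes over 61 s, if anything falls off the work surface, if the arm or the gripper's body presses on something with over 40 N, if the wrist force passes 120 N, or if a joint passes its speed limit or range.

### The arm

A 6-joint arm with a two-finger parallel gripper is mounted at the origin on a cart in front of the work surface, level with it; the furniture and walls round the work are solid. World frame = base frame: x ahead of the robot, y to its left, z up, the work surface at z = 0. Lengths are in mm, angles in rad, forces in N, time in s.
With the tool pointing down it reaches from about 400 to 925 mm from the base axis. Payload 12.5 kg.
Tool frame: the origin (TCP) lies at the very end of the fingers, on their centre line; the grasp point (between the pads) lies 19 mm behind it; z points along the fingers, y is the line along which they close (so a half turn about z gives the same grasp; the last joint's range is limited). The gripper opens to 95 mm and grips with 3 to 60 N. Pads are 20 mm wide; open, the fingers measure 119 mm over their backs; the gripper's body (75 mm by 180 mm) begins 59 mm behind the grasp point.
Start: joints at [1.055, 0.491, 1.559, -0, 1.092, -0.106], TCP at [249.002, 573.276, 214.661] pointing down, gripper open.
Joint ranges: [-3.1, 3.1], [-0.84, 2.19], [0.05, 2.79], [-1.13, 4.28], [0.06, 2.93], [-2.69, 2.69]. Speed limits (rad/s): [2.22, 2.22, 2.79, 3.14, 3.14, 3.14].

### API

Orientations are given as a unit quaternion [w, x, y, z].
In Python, from workcell import robot, viewer gives the robot as it stands. The module is installed in compiled form; this text tells all that it offers.
- The arm moves only by the shell command python3 -m pendant 'ROWS'. ROWS is text: rows parted by semicolons, each of 5 numbers parted by spaces: the gripper command: -1 is fully open, 1 is shut, values between are in proportion, then the shift along the tool's x, y, z scaled (see below), then the turn about the tool's z scaled (see below). In form: jaw tx ty tz twist; .... A call has 1 to 5 rows; each row is the pose to reach, as a shift and turn from the pose commanded when the call began, along the tool's axes at that moment; what a row does not reach only later rows make up. The controller multiplies each number of a shift by 50 cm and each number of a turn by pi/4 rad. A row lasts 1/8 s, in which the tool goes at most 62.5 mm and 10.7 degrees, less where a joint would pass 70% of its speed; a pose out of reach is approached as far as the arm can. A call with a number of a shift or a turn outside -1 to 1 is refused whole. A call with a gripper value outside its range is refused whole. The fingers move at their own pace and stop on an object; the grip force is fixed at half the most. Time passes only in rows, so rows that repeat a pose let the fingers close. It gives the time, the measured TCP pose, the force, the opening and the grip force at its end, in the units of the state.
- robot.read_state(): the state, without advancing time (a new reading comes with each control period).
- viewer.get_image(name): name is "scene" or "side" or "wrist"; returns the picture (480x640x3 uint8, blue, green, red); there is no depth.
- viewer.camera_info(name): a dict with "vfov" (degrees; the focal length in pixels is half the picture's height over the tangent of half this angle, whatever the lens; pixels are square), "cx", "cy" (the principal point, pixels), "distortion" ([k1, k2, p1, p2, k3] as OpenCV has them; the pictures are not rectified), "R" (3x3) and "t" (3): a world point X has camera coordinates R X + t; the wrist camera has in their place "mount" (4x4, takes a point from camera to tool coordinates, whose origin is the TCP and whose axes are the flange's). Camera axes: x right, y down, z forward; pixel columns grow to the right and rows downward; lengths in mm; the calibration is good to about 2 mm. A picture is of the moment at which its call begins: read the wrist's pose just before it. camera_info takes no time and is no camera call.
- robot.job_done(): hands the job in; it is judged then, once.
The state is a dict: "time_s": time; "joint_positions": joint angles; "qvel": joint speeds; "joint_torque": joint torques, N m; "tool_pos": TCP position; "tool_rot": TCP orientation; "force": force on the tool from outside, world axes, zero at the start; "ft_torque": the same for the moment, N m; "grip_width": finger opening in mm; "grasp_force": force on a finger pad.
Only numpy, scipy, OpenCV 4.12 (cv2) and the standard library are available. Lean on these libraries where they do the work, as an engineer would, in place of code of your own. Each camera call takes 0.05 s, during which the arm holds its last target. There are 200 camera calls.

## Working session

There is one attempt and no reset: what is moved stays moved. The work goes in short steps, Python scripts to look and compute and a shell command to move; the robot and the scene stay as the last step left them, time stands still between calls to the robot, and variables do not carry over. Pictures are saved under pics/ and viewed, at most 12 in all, crops included, and the job is handed in when it is done.

```bash
mkdir -p pics; python3 - <<'E'
from workcell import robot, viewer
import cv2
s=robot.read_state(); print(s)
for n in("scene","side","wrist"):
    cv2.imwrite(f"pics/{n}0.png",viewer.get_image(n)); print(n,viewer.camera_info(n))
E
```

```text
{'time_s': 0.0, 'joint_positions': array([ 1.05538583e+00,  4.91574533e-01,  1.55945695e+00,  2.08144733e-07,
        1.09171196e+00, -1.05635054e-01]), 'qvel': array([ 0.00065668,  0.00061901, -0.00145696, -0.00016524,  0.00035872,
       -0.00019193]), 'joint_torque': array([ 2.47526441e-03, -6.12655020e+01, -2.58182395e+01,  6.94748084e-02,
        4.82667563e-02, -5.48230389e-05]), 'tool_pos': array([248.87703186, 573.03739737, 214.04986971]), 'tool_rot': array([-1.75903448e-04,  2.03457244e-01,  9.79083663e-01, -5.47847556e-04]), 'force': array([ 0.03142963, -0.03550104, -0.48151208]), 'ft_torque': array([ 0.00640209, -0.00940303,  0.05899154]), 'grasp_force': 0.0, 'grip_width': 95.14408034085689}
scene {'vfov': 46.36730664147194, 'cx': 318.87707201706667, 'cy': 242.57713037756616, 'distortion': array([-0.10489667,  0.        ,  0.        ,  0.        ,  0.        ]), 'R': array([[ 0.67679465, -0.73615916,  0.00432349],
       [-0.57853526, -0.53549511, -0.61525762],
       [ 0.45524274,  0.41390178, -0.78831426]]), 't': array([-320.39189662,  357.99210485,  802.9366528 ])}
side
[... 196 characters left out ...]
.23020303,  0.01387896],
       [-0.13409146,  0.5157749 , -0.84616531],
       [ 0.1876314 , -0.82521683, -0.53273975]]), 't': array([ 491.27982734,  132.15918692, 1365.16301994])}
wrist {'vfov': 65.8718353259435, 'cx': 318.12342110975646, 'cy': 241.60213354621962, 'distortion': array([0.01662716, 0.        , 0.        , 0.        , 0.        ]), 'mount': array([[ 9.35171286e-04, -9.72307924e-01, -2.33701575e-01,
         6.46657394e+01],
       [ 9.99999518e-01,  8.39721767e-04,  5.07924294e-04,
        -7.85731740e-01],
       [-2.97614516e-04, -2.33701938e-01,  9.72308241e-01,
        -1.70214757e+02],
       [ 0.00000000e+00,  0.00000000e+00,  0.00000000e+00,
         1.00000000e+00]])}
```

View pics/scene0.png

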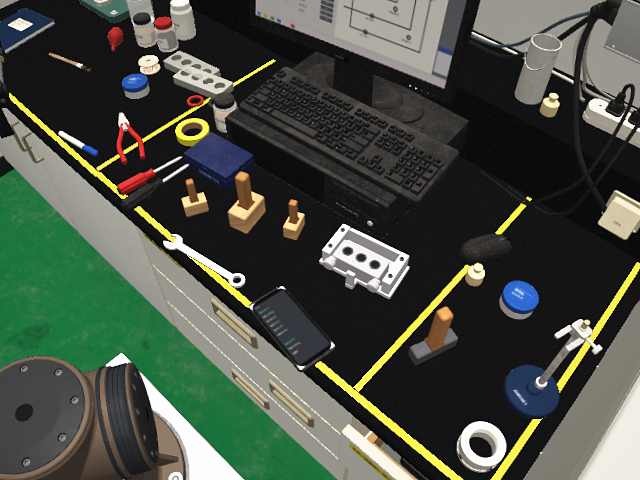

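View pics/side0.png

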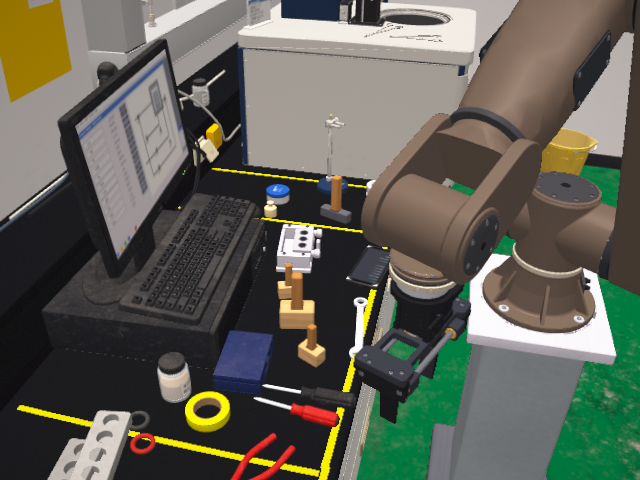

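The scene view shows three wooden mallets. The largest, in the middle, has its handle top at about (243,176) and its head at about (246,215). The bed is at (365,260) with its post at (350,282), and the hammer is at (435,335). In the side view the mallet's handle top is at (297,275).

```bash
cat > h.py <<'E'
from workcell import robot, viewer
import numpy as np, cv2
from scipy.spatial.transform import Rotation as Ro
def cam(n,st=None):
    c=viewer.camera_info(n); f=240/np.tan(np.radians(c["vfov"]/2))
    K=np.array([[f,0,c["cx"]],[0,f,c["cy"]],[0,0,1.]])
    if n=="wrist":
        q=st["tool_rot"]; R=Ro.from_quat([q[1],q[2],q[3],q[0]]).as_matrix()
        M=c["mount"]; Rc=R@M[:3,:3]; C=R@M[:3,3]+st["tool_pos"]
    else:
        Rc=np.array(c["R"]).T; C=-Rc@np.array(c["t"])
    return K,np.array(c["distortion"]),Rc,C
def plane(cm,px,z):
    K,d,Rc,C=cm
    p=cv2.undistortPoints(np.array(px,float).reshape(-1,1,2),K,d).reshape(-1,2)
    r=np.c_[p,np.ones(len(p))]@Rc.T
    return C+r*((z-C[2])/r[:,2])[:,None]
def proj(cm,X):
    K,d,Rc,C=cm
    return cv2.projectPoints(np.array(X,float).reshape(-1,3),cv2.Rodrigues(Rc.T)[0],-Rc.T@C,K,d)[0].reshape(-1,2)
E
python3 - <<'E'
from h import *
np.set_printoptions(precision=1,suppress=True)
s=cam("scene"); d=cam("side")
print("handle top",plane(s,[[243,176]],124),plane(d,[[297,275]],124))
print("bed rail ends etc z44",plane(s,[[338,227],[322,255],[409,262],[392,293],[350,277]],44))
print("hammer",plane(s,[[444,311]],124),"small",plane(s,[[191,182],[293,203]],90))
a=cv2.imread("pics/scene0.png")
cv2.imwrite("pics/c1.png",cv2.resize(a[150:310,170:430],None,fx=3,fy=3,interpolation=cv2.INTER_CUBIC))
E
```

```text
handle top [[499.8 213.4 124. ]] [[497.  218.6 124. ]]
bed rail ends etc z44 [[ 578.2   47.9   44. ]
 [ 509.4   25.7   44. ]
 [ 603.8  -99.4   44. ]
 [ 531.  -117.6   44. ]
 [ 507.3  -42.7   44. ]]
hammer [[ 512.4 -221.9  124. ]] small [[442.4 302.3  90. ]
 [535.5 122.   90. ]]
```

View pics/c1.png

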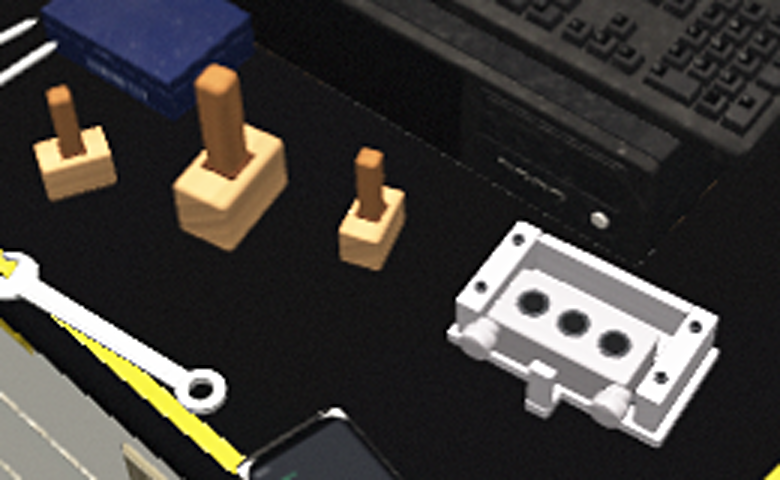

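The crop shows the mallet and the bed with its two buttons (crop (475,338) and (610,402)) facing the robot. I'm moving the wrist camera above them.

```bash
python3 -m pendant '-1 -.42 -.34 0 -.39; -1 -.84 -.68 0 -.79; -1 -.84 -.68 0 -.79; -1 -.84 -.68 0 -.79; -1 -.84 -.68 0 -.79'
```

```text
time_s: 0.78
tool_pos: [390.7, 301.4, 214.7]
tool_rot: [0.0, -0.106, 0.994, 0.0]
force: [0.7, -0.3, 0.6]
grip_width: 95.3
grasp_force: 0.0
```

```bash
python3 -m pendant '-1 -.12 -.46 0 0; -1 -.12 -.46 0 0; -1 -.12 -.46 0 0; -1 -.12 -.46 0 0; -1 -.12 -.46 0 0'
python3 - <<'E'
from h import *
s=robot.read_state(); cv2.imwrite("pics/w1.png",viewer.get_image("wrist"))
import pickle; pickle.dump(s,open("w1.pkl","wb"))
E
```

```text
time_s: 1.4
tool_pos: [498.0, 88.1, 214.4]
tool_rot: [-0.0, -0.103, 0.995, -0.0]
force: [-0.2, 0.5, 0.4]
grip_width: 94.8
grasp_force: 0.0
```

View pics/w1.png

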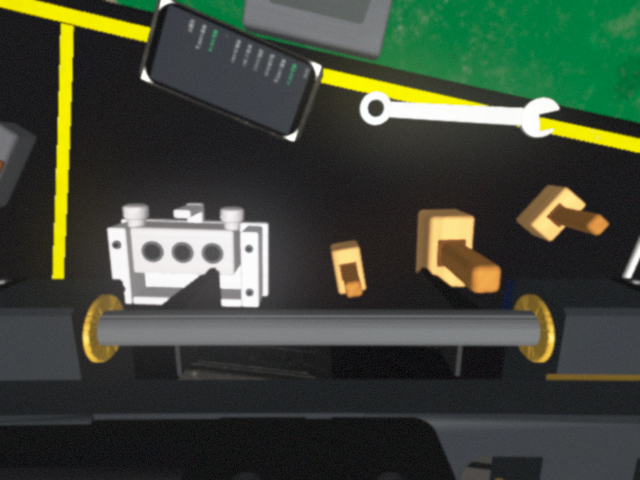

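The wrist view shows the bed at left, with its right button at (135,208), left button at (231,212) and post at (190,210). The large mallet's head top is at (418–475,210–270), almost aligned with the tool's x, and its handle top is at (487,277). I'm taking a magnified crop for corner readings.

```bash
python3 - <<'E'
from h import *
import pickle
a=cv2.imread("pics/w1.png")
b=np.hstack([a[195:310,100:280],a[195:310,405:510]])
b=np.clip(b.astype(float)*1.0,0,255).astype(np.uint8)
b=cv2.resize(b,None,fx=2.8,fy=2.8,interpolation=cv2.INTER_CUBIC); print(b.shape)
cv2.imwrite("pics/c2.png",b)
print(robot.read_state()["joint_positions"])
E
```

```text
(322, 798, 3)
[ 4.73915720e-02  3.21966411e-01  1.84721888e+00  1.98622411e-04
  9.73014738e-01 -1.73131584e+00]
```

View pics/c2.png

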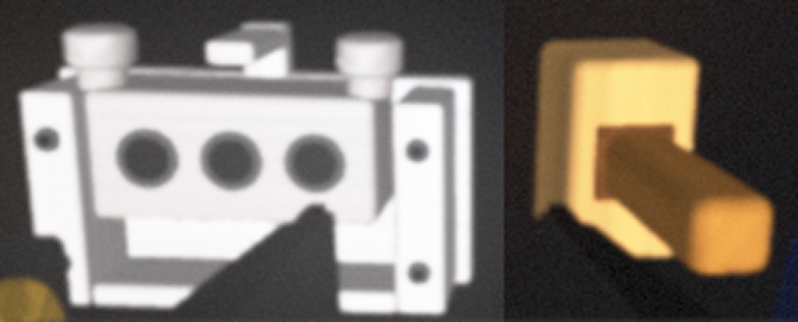

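The crop shows the bed's screws at crop (46,139), (416,150) and (418,272), and the insert's holes at (147,158), (231,160) and (315,162). The mallet head's top near edge runs from (575,60) to (698,62), and its handle top is centred at (733,238).

```bash
python3 - <<'E'
from h import *
import pickle
np.set_printoptions(precision=1,suppress=True)
s=pickle.load(open("w1.pkl","rb")); c=cam("wrist",s)
L=lambda P:np.array(P)/2.8+[100,195]
Mp=lambda P:(np.array(P)-[504,0])/2.8+[405,195]
yaw=lambda a,b:np.degrees(np.arctan2(b[1]-a[1],b[0]-a[0]))
S=plane(c,L([[46,139],[416,150],[418,272]]),44); print("screws",S,"bed yaw",yaw(S[0],S[1])-90,yaw(S[1],S[2]))
I=plane(c,L([[147,158],[231,160],[315,162]]),47); print("holes",I,yaw(I[0],I[2])-90)
F=plane(c,L([[22,93],[443,103]]),44);print("rail front outer",F,yaw(*F)-90,np.linalg.norm(F[1]-F[0]))
B=plane(c,L([[101,30],[369,36]]),47.5);print("button tops",B,yaw(*B)-90,np.linalg.norm(B[1]-B[0]))
H=plane(c,Mp([[575,60],[698,62],[690,255]]),46);print("head",H,yaw(H[0],H[1])-90,yaw(H[1],H[2]))
T=plane(c,Mp([[698,198],[770,202],[765,272],[692,272]]),124);print("handle top",T.mean(0),T)
N=plane(c,Mp([[598,127],[673,127]]),46);print("handle base near edge",N,yaw(*N)-90)
fr=F.mean(0); y=yaw(*F)-90
print("side/scene proj of bed handle")
E
```

```text
screws [[556.5 -94.7  44. ]
 [534.8  27.5  44. ]
 [578.   35.4  44. ]] bed yaw 10.103414641248989 10.309882584875401
holes [[555.2 -59.8  47. ]
 [550.1 -32.2  47. ]
 [545.   -4.6  47. ]] 10.440152202086963
rail front outer [[ 542.3 -103.7   44. ]
 [ 516.8   33.7   44. ]] 10.507766380342574 139.80849364443154
button tops [[514.9 -78.6  47.5]
 [498.9   6.7  47.5]] 10.652292567741526 86.83239057941407
head [[469.3 187.2  46. ]
 [461.7 226.9  46. ]
 [526.8 244.5  46. ]] 10.892944549238365 15.163166340829097
handle top [498.2 214.2 124. ] [[489.9 202.5 124. ]
 [487.1 221.1 124. ]
 [506.  226.  124. ]
 [510.  207.1 124. ]]
handle base near edge [[489.6 200.9  46. ]
 [484.5 225.4  46. ]] 11.880874446493735
side/scene proj of bed handle
```

```bash
python3 -m pendant '-1 -.05 .247 0 1; -1 -.05 .247 0 1; -1 -.05 .247 0 1; -1 -.05 .247 0 1; -1 -.05 .247 0 1'; python3 -m pendant '-1 0 0 0 1; -1 0 0 0 1; -1 0 0 0 1; -1 0 0 0 1; -1 0 0 0 1'
python3 - <<'E'
from h import *
s=robot.read_state(); cv2.imwrite("pics/w2.png",viewer.get_image("wrist"))
print(s["tool_pos"],s["tool_rot"],s["joint_positions"])
c=cam("wrist",s); print(proj(c,[[498,214,124],[498,214,46]]))
E
```

```text
time_s: 2.08
tool_pos: [494.4, 218.4, 214.6]
tool_rot: [-0.0, 0.284, 0.959, -0.0]
force: [-0.3, -0.8, 0.5]
grip_width: 95.1
grasp_force: 0.0
time_s: 2.7
tool_pos: [494.7, 217.8, 214.7]
tool_rot: [-0.0, 0.628, 0.778, -0.0]
force: [-0.3, -0.2, 1.0]
grip_width: 94.4
grasp_force: 0.0
[494.70016114 217.78943301 214.6856505 ] [-1.45774568e-04  6.28433029e-01  7.77863680e-01 -2.81067176e-05] [2.92382409e-01 3.71271824e-01 1.76609951e+00 2.47817079e-04
 1.00443212e+00 8.05273367e-02]
[[321.35545919 249.65277083]
 [320.68452737 228.36208205]]
```

View pics/w2.png

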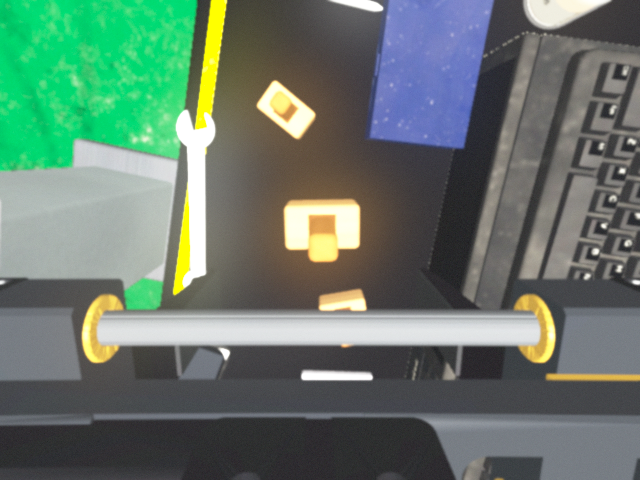

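The handle top is at (323,247), against a prediction of (321,250), and the head is square to the jaws. I'm descending with a small correction, then gripping.

```bash
python3 -m pendant '-1 -.005 .009 .1 0; -1 -.005 .009 .2 0; -1 -.005 .009 .31 0; -1 -.005 .009 .316 0; -1 -.005 .009 .316 0'; python3 -m pendant '1 0 0 0 0; 1 0 0 0 0; 1 0 0 0 0; 1 0 0 0 0; 1 0 0 0 0'
```

```text
time_s: 3.38
tool_pos: [501.0, 215.7, 58.0]
tool_rot: [0.0, 0.628, 0.778, 0.0]
force: [0.4, -0.0, 0.9]
grip_width: 95.1
grasp_force: 0.0
time_s: 4.0
tool_pos: [500.5, 215.2, 56.7]
tool_rot: [0.0, 0.629, 0.778, 0.0]
force: [-1.7, 0.1, -0.6]
grip_width: 50.2
grasp_force: 0.0
```

```bash
python3 -m pendant '1 0 0 0 0; 1 0 0 0 0; 1 0 0 0 0; 1 0 0 0 0; 1 0 0 0 0'; python3 -m pendant '1 0 0 -.04 0; 1 0 0 -.08 0; 1 0 0 -.08 0; 1 0 0 -.08 0'
```

```text
time_s: 4.62
tool_pos: [500.4, 215.2, 56.5]
tool_rot: [-0.0, 0.629, 0.778, -0.0]
force: [1.2, 0.3, -3.4]
grip_width: 21.9
grasp_force: 30.0
time_s: 5.12
tool_pos: [500.2, 215.1, 96.0]
tool_rot: [-0.0, 0.629, 0.778, -0.0]
force: [0.4, 0.3, -3.0]
grip_width: 21.4
grasp_force: 30.0
```

```bash
python3 -m pendant '1 .025 -.117 0 0; 1 -.05 -.14 0 .037; 1 -.17 -.17 0 .037; 1 -.29 -.2 0 .037; 1 -.408 -.23 0 .037'; python3 -m pendant '1 0 0 .02 0;1 0 0 .046 0;1 0 0 .046 0'
python3 - <<'E'
from h import *
a=viewer.get_image("scene");cv2.imwrite("pics/s3.png",cv2.resize(a[190:350,250:450],None,fx=3,fy=3,interpolation=cv2.INTER_CUBIC))
s=robot.read_state();print(s["tool_pos"],s["tool_rot"])
cv2.imwrite("pics/w3.png",viewer.get_image("wrist"))
E
```

```text
time_s: 5.75
tool_pos: [430.2, -10.0, 96.0]
tool_rot: [-0.0, 0.64, 0.768, -0.0]
force: [0.8, -0.0, -3.9]
grip_width: 21.8
grasp_force: 30.0
time_s: 6.12
tool_pos: [430.0, -7.1, 72.4]
tool_rot: [-0.001, 0.639, 0.769, -0.001]
force: [0.1, 0.8, -3.0]
grip_width: 21.6
grasp_force: 30.0
[430.30689991  -7.10315387  72.91687069] [-8.20872162e-04  6.39237474e-01  7.69008842e-01 -4.24151442e-04]
```

View pics/s3.png

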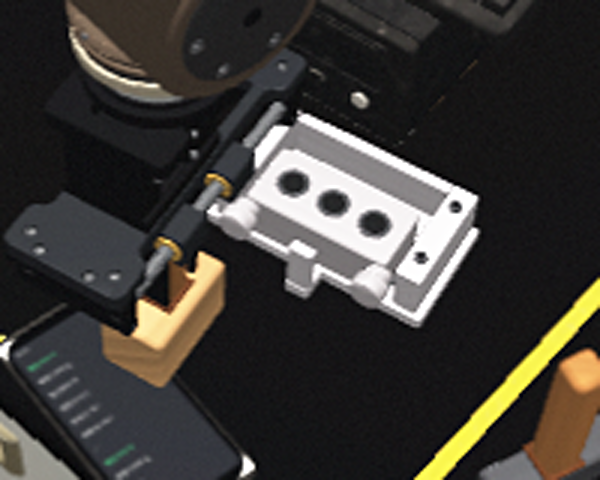

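The mallet is squarely in front of the left button, clear of the post. First gentle tap.

```bash
python3 -m pendant '1 0 .04 0 0; 1 0 .055 0 0; 1 0 .065 0 0; 1 0 .072 0 0; 1 0 .08 0 0'
python3 - <<'E'
from h import *
s=robot.read_state();print(s["tool_pos"],s["force"])
b=viewer.get_image("scene");cv2.imwrite("pics/s4.png",b)
E
```

```text
time_s: 6.85
tool_pos: [467.5, -0.7, 73.3]
tool_rot: [-0.002, 0.64, 0.768, -0.002]
force: [-10.1, 1.2, 1.7]
grip_width: 22.2
grasp_force: 30.0
[467.5155829   -0.70034098  73.32352287] [-10.10682719   1.2001898    1.71640576]
```

```bash
python3 -m pendant '1 0 -.07 0 0; 1 -.09 -.07 0 0; 1 -.18 -.07 0 0; 1 -.18 -.07 0 0'
python3 - <<'E'
from h import *
s=robot.read_state();p=s["tool_pos"];print(p,s["tool_rot"],"xh",p[0]*.9836+p[1]*.1805,"lat",-p[0]*.1805+p[1]*.9836)
b=viewer.get_image("scene");cv2.imwrite("pics/s5.png",b)
a=cv2.imread("pics/scene0.png");
f=lambda i:cv2.resize(i[215:305,305:415],None,fx=3.5,fy=3.5,interpolation=cv2.INTER_CUBIC)
cv2.imwrite("pics/c5.png",np.hstack([f(a),f(b)]))
E
```

```text
time_s: 7.4
tool_pos: [452.4, -98.3, 73.7]
tool_rot: [0.001, 0.641, 0.767, 0.0]
force: [-0.4, -0.5, -3.8]
grip_width: 22.0
grasp_force: 30.0
[452.36137773 -98.28689963  73.69468691] [5.54592277e-04 6.41325793e-01 7.67268458e-01 1.82206518e-04] xh 427.2018657541242 lat -178.32622315262404
```

View pics/c5.png

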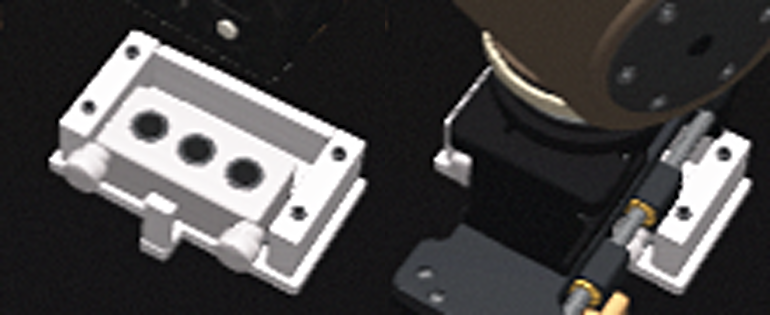

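The insert is hidden by the gripper here, so I'll find contact by force.

```bash
python3 -m pendant '1 0 .04 0 0; 1 0 .056 0 0; 1 0 .056 0 0'; python3 -m pendant '1 0 .006 0 0; 1 0 .006 0 0';python3 -m pendant '1 0 .006 0 0; 1 0 .006 0 0';python3 -m pendant '1 0 .006 0 0; 1 0 .006 0 0'
```

```text
time_s: 7.82
tool_pos: [479.2, -90.1, 73.5]
tool_rot: [-0.0, 0.64, 0.769, -0.0]
force: [-0.0, -0.1, -3.7]
grip_width: 21.5
grasp_force: 30.0
time_s: 8.07
tool_pos: [481.4, -90.0, 73.5]
tool_rot: [-0.001, 0.64, 0.768, -0.0]
force: [-3.3, 0.1, -1.7]
grip_width: 21.9
grasp_force: 30.0
time_s: 8.32
tool_pos: [483.8, -89.9, 73.4]
tool_rot: [-0.001, 0.64, 0.768, -0.001]
force: [-7.6, -3.8, -1.7]
grip_width: 21.9
grasp_force: 30.0
time_s: 8.57
tool_pos: [486.5, -89.5, 73.2]
tool_rot: [-0.002, 0.64, 0.768, -0.001]
force: [-8.2, -7.0, -3.1]
grip_width: 21.8
grasp_force: 30.0
```

```bash
python3 -m pendant '1 0 -.04 0 0; 1 .085 -.04 0 0; 1 .17 -.04 0 0; 1 .17 -.03 0 0; 1 .17 -.014 0 0'; python3 -m pendant '1 0 .006 0 0; 1 0 .012 0 0';python3 -m pendant '1 0 .006 0 0; 1 0 .012 0 0'
```

```text
time_s: 9.2
tool_pos: [466.9, -7.1, 73.9]
tool_rot: [0.0, 0.64, 0.768, 0.0]
force: [0.2, -1.6, -3.0]
grip_width: 22.2
grasp_force: 30.0
time_s: 9.45
tool_pos: [470.2, -6.3, 73.2]
tool_rot: [-0.002, 0.64, 0.768, -0.001]
force: [-9.4, 1.7, 1.6]
grip_width: 21.9
grasp_force: 30.0
time_s: 9.7
tool_pos: [474.7, -4.8, 72.8]
tool_rot: [-0.004, 0.64, 0.768, -0.002]
force: [-11.4, 4.0, -1.0]
grip_width: 21.9
grasp_force: 30.0
```

```bash
python3 -m pendant '1 0 -.05 0 0; 1 -.085 -.05 0 0; 1 -.17 -.05 0 0; 1 -.17 -.03 0 0; 1 -.17 -.014 0 0'; python3 -m pendant '1 0 .006 0 0; 1 0 .012 0 0';python3 -m pendant '1 0 .006 0 0; 1 0 .012 0 0'
```

```text
time_s: 10.32
tool_pos: [486.6, -89.9, 73.5]
tool_rot: [-0.0, 0.641, 0.768, -0.0]
force: [-10.0, -7.9, 0.9]
grip_width: 21.8
grasp_force: 30.0
time_s: 10.58
tool_pos: [490.1, -87.8, 73.0]
tool_rot: [-0.002, 0.639, 0.769, -0.002]
force: [-11.3, -8.6, -2.8]
grip_width: 21.9
grasp_force: 30.0
time_s: 10.82
tool_pos: [495.8, -86.8, 72.9]
tool_rot: [-0.002, 0.639, 0.769, -0.002]
force: [-10.6, -8.8, -3.1]
grip_width: 21.9
grasp_force: 30.0
```

```bash
python3 -m pendant '1 0 -.06 0 0; 1 .085 -.06 0 0; 1 .17 -.06 0 0; 1 .17 -.04 0 0; 1 .17 -.02 0 0'; python3 -m pendant '1 0 .008 0 0; 1 0 .016 0 0';python3 -m pendant '1 0 .006 0 0; 1 0 .012 0 0'
python3 - <<'E'
from h import *
cv2.imwrite("pics/d.png",viewer.get_image("side"))
E
```

```text
time_s: 11.45
tool_pos: [473.9, -5.0, 73.8]
tool_rot: [0.0, 0.639, 0.769, 0.0]
force: [0.2, 0.2, -3.0]
grip_width: 22.2
grasp_force: 30.0
time_s: 11.7
tool_pos: [478.2, -4.0, 72.9]
tool_rot: [-0.003, 0.64, 0.768, -0.002]
force: [-12.7, 4.3, 0.3]
grip_width: 22.1
grasp_force: 30.0
time_s: 11.95
tool_pos: [483.3, -2.8, 72.6]
tool_rot: [-0.004, 0.64, 0.768, -0.002]
force: [-13.2, 5.4, -2.3]
grip_width: 22.1
grasp_force: 30.0
```

```bash
python3 -m pendant '1 0 .004 0 0; 1 0 .004 0 0'; python3 -m pendant '1 0 .004 0 0; 1 0 .004 0 0'
```

```text
time_s: 12.25
tool_pos: [485.4, -2.5, 72.5]
tool_rot: [-0.004, 0.64, 0.768, -0.002]
force: [-11.1, 4.6, -4.3]
grip_width: 21.7
grasp_force: 30.0
time_s: 12.5
tool_pos: [486.7, -2.1, 72.4]
tool_rot: [-0.004, 0.64, 0.768, -0.003]
force: [-13.0, 3.5, -0.4]
grip_width: 21.9
grasp_force: 30.0
```

```bash
python3 -m pendant '1 0 -.07 0 0; 1 -.085 -.07 0 0; 1 -.17 -.07 0 0; 1 -.17 -.045 0 0; 1 -.17 -.026 0 0'; python3 -m pendant '1 0 .006 0 0; 1 0 .012 0 0';python3 -m pendant '1 0 .006 0 0; 1 0 .006 0 0';python3 -m pendant '1 0 .004 0 0; 1 0 .004 0 0';python3 -m pendant '1 0 .004 0 0; 1 0 .004 0 0'
```

```text
time_s: 13.12
tool_pos: [493.8, -88.5, 73.5]
tool_rot: [-0.0, 0.641, 0.768, 0.0]
force: [-0.2, -0.4, -3.0]
grip_width: 21.7
grasp_force: 30.0
time_s: 13.38
tool_pos: [497.2, -86.5, 73.2]
tool_rot: [-0.002, 0.639, 0.769, -0.001]
force: [-10.2, -8.8, -1.5]
grip_width: 21.9
grasp_force: 30.0
time_s: 13.62
tool_pos: [500.0, -85.9, 73.1]
tool_rot: [-0.002, 0.639, 0.769, -0.001]
force: [-7.7, -5.7, -3.8]
grip_width: 22.5
grasp_force: 30.0
time_s: 13.88
tool_pos: [501.4, -85.5, 73.0]
tool_rot: [-0.003, 0.639, 0.769, -0.002]
force: [-9.7, -7.5, -2.5]
grip_width: 21.8
grasp_force: 30.0
time_s: 14.12
tool_pos: [501.7, -85.1, 72.9]
tool_rot: [-0.004, 0.639, 0.769, -0.003]
force: [-18.4, -10.1, 4.9]
grip_width: 22.2
grasp_force: 30.0
```

```bash
python3 -m pendant '1 0 .004 0 0; 1 0 .004 0 0'; python3 -m pendant '1 0 -.07 0 0; 1 .085 -.07 0 0; 1 .17 -.07 0 0; 1 .17 -.045 0 0; 1 .17 -.02 0 0'; python3 -m pendant '1 0 .006 0 0; 1 0 .012 0 0';python3 -m pendant '1 0 .006 0 0; 1 0 .006 0 0';python3 -m pendant '1 0 .004 0 0; 1 0 .004 0 0'
```

```text
time_s: 14.38
tool_pos: [502.0, -84.7, 72.9]
tool_rot: [-0.006, 0.639, 0.769, -0.004]
force: [-25.6, -12.2, 10.1]
grip_width: 22.3
grasp_force: 30.1
time_s: 15.0
tool_pos: [483.7, -3.2, 73.8]
tool_rot: [0.0, 0.639, 0.769, 0.0]
force: [0.0, -0.4, -3.5]
grip_width: 21.9
grasp_force: 30.0
time_s: 15.25
tool_pos: [486.6, -3.1, 73.1]
tool_rot: [-0.002, 0.64, 0.768, -0.002]
force: [-13.8, -4.4, 4.5]
grip_width: 22.3
grasp_force: 30.0
time_s: 15.5
tool_pos: [487.0, -2.8, 72.9]
tool_rot: [-0.004, 0.64, 0.768, -0.003]
force: [-17.7, -7.6, 7.2]
grip_width: 21.7
grasp_force: 30.0
time_s: 15.75
tool_pos: [487.3, -2.5, 72.6]
tool_rot: [-0.006, 0.64, 0.768, -0.004]
force: [-23.3, -8.4, 9.2]
grip_width: 21.9
grasp_force: 30.0
```

Both buttons are now against a solid stop. I'm backing off, carrying the mallet to its open spot, and checking by camera.

```bash
python3 -m pendant '1 0 -.09 0 0; 1 0 -.09 -.07 0; 1 .12 -.09 -.08 0; 1 .24 -.09 -.08 0; 1 .36 -.09 -.08 0'; python3 -m pendant '1 .1 .1 0 0; 1 .1 .1 0 0; 1 .1 .1 0 0'
python3 - <<'E'
from h import *
b=viewer.get_image("scene");cv2.imwrite("pics/s6.png",b)
a=cv2.imread("pics/scene0.png")
f=lambda i:cv2.resize(i[215:305,305:415],None,fx=3.5,fy=3.5,interpolation=cv2.INTER_CUBIC)
g=lambda i:cv2.resize(i[100:280,170:390],None,fx=1.75,fy=1.75,interpolation=cv2.INTER_CUBIC)
cv2.imwrite("pics/c6.png",np.vstack([np.hstack([f(a),f(b)]),np.hstack([g(b),g(viewer.get_image("side")[200:,:])])]))
E
```

```text
time_s: 16.38
tool_pos: [416.8, 168.2, 113.9]
tool_rot: [0.0, 0.641, 0.768, 0.0]
force: [1.1, 0.5, -3.7]
grip_width: 21.8
grasp_force: 30.0
time_s: 16.75
tool_pos: [456.8, 225.0, 113.2]
tool_rot: [-0.0, 0.64, 0.768, -0.0]
force: [-1.3, -0.6, -3.7]
grip_width: 22.1
grasp_force: 30.0
```

View pics/c6.png

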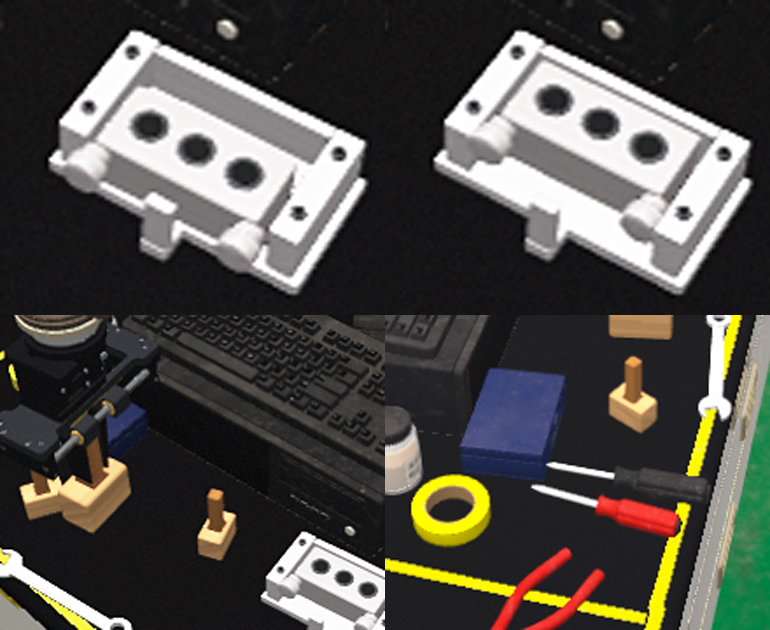

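The right-hand crop shows the insert hard against the rear wall at both ends, with an even gap and both buttons level. Now setting the mallet down.

```bash
python3 -m pendant '1 -.037 .07 0 0; 1 -.037 .07 .04 0; 1 -.037 .07 .08 0; 1 -.037 .07 .105 0; 1 -.037 .07 .105 0'; python3 -m pendant '1 0 0 .003 0; 1 0 0 .003 0';python3 -m pendant '1 0 0 .003 0; 1 0 0 .003 0';python3 -m pendant '1 0 0 .003 0; 1 0 0 .003 0'
python3 - <<'E'
from h import *
b=viewer.get_image("side");cv2.imwrite("pics/d2.png",b)
a=viewer.get_image("scene")
f=lambda i:cv2.resize(i,(400,400),interpolation=cv2.INTER_CUBIC)
cv2.imwrite("pics/c7.png",np.hstack([f(a[150:260,190:300]),f(b[250:350,245:345])]))
E
```

```text
time_s: 17.48
tool_pos: [494.3, 212.7, 60.7]
tool_rot: [-0.0, 0.64, 0.768, -0.001]
force: [0.0, 0.1, -3.2]
grip_width: 21.9
grasp_force: 30.0
time_s: 17.73
tool_pos: [494.9, 213.5, 60.2]
tool_rot: [0.0, 0.64, 0.768, 0.0]
force: [-0.4, -0.5, -3.4]
grip_width: 21.9
grasp_force: 30.0
time_s: 17.98
tool_pos: [494.7, 213.5, 58.2]
tool_rot: [0.0, 0.64, 0.768, 0.0]
force: [-1.1, -0.7, -3.1]
grip_width: 21.9
grasp_force: 30.0
time_s: 18.23
tool_pos: [494.7, 213.4, 56.6]
tool_rot: [-0.0, 0.64, 0.768, 0.0]
force: [0.2, 0.2, -2.6]
grip_width: 21.9
grasp_force: 30.0
```

View pics/c7.png

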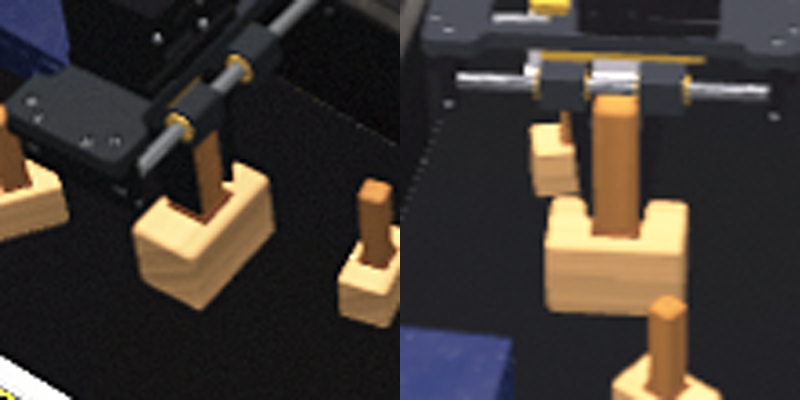

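The mallet hangs upright just above the worktop. Finishing the descent.

```bash
python3 -m pendant '1 0 0 .002 0; 1 0 0 .002 0';python3 -m pendant '1 0 0 .002 0; 1 0 0 .002 0'
```

```text
time_s: 18.58
tool_pos: [494.7, 213.4, 56.5]
tool_rot: [0.0, 0.64, 0.768, 0.0]
force: [-3.0, -1.7, 8.5]
grip_width: 21.8
grasp_force: 30.0
time_s: 18.82
tool_pos: [494.7, 213.4, 56.4]
tool_rot: [0.0, 0.64, 0.768, 0.0]
force: [-6.3, -2.2, 22.1]
grip_width: 21.7
grasp_force: 30.0
```

```bash
python3 -m pendant '1 0 0 -.003 0; 1 0 0 -.003 0; -1 0 0 -.003 0; -1 0 0 -.003 0; -1 0 0 -.003 0'; python3 -m pendant '-1 0 0 0 0; -1 0 0 0 0; -1 0 0 0 0; -1 0 0 0 0; -1 0 0 0 0'; python3 -m pendant '-1 0 0 -.08 0; -1 0 0 -.18 0; -1 0 0 -.3 0; -1 0 0 -.35 0; -1 0 0 -.35 0';  python3 -m pendant '-1 0 0 0 0; -1 0 0 0 0'
python3 - <<'E'
from h import *
b=viewer.get_image("side");a=viewer.get_image("scene")
cv2.imwrite("pics/c8.png",np.hstack([cv2.resize(a[140:380,170:490],(460,345)),cv2.resize(b[230:350,240:360],(340,345))]))
E
```

```text
time_s: 19.45
tool_pos: [494.7, 213.4, 56.1]
tool_rot: [-0.0, 0.64, 0.768, 0.0]
force: [-0.9, 0.4, -0.4]
grip_width: 46.3
grasp_force: 0.0
time_s: 20.08
tool_pos: [494.7, 213.4, 56.2]
tool_rot: [-0.0, 0.64, 0.768, 0.0]
force: [-0.5, 0.6, -0.4]
grip_width: 93.6
grasp_force: 0.0
time_s: 20.7
tool_pos: [495.2, 213.6, 232.9]
tool_rot: [0.001, 0.64, 0.768, 0.002]
force: [-0.1, 0.7, -0.8]
grip_width: 95.4
grasp_force: 0.0
time_s: 20.95
tool_pos: [494.3, 213.3, 229.8]
tool_rot: [-0.001, 0.64, 0.768, -0.001]
force: [0.2, 0.4, -0.1]
grip_width: 94.8
grasp_force: 0.0
```

View pics/c8.png

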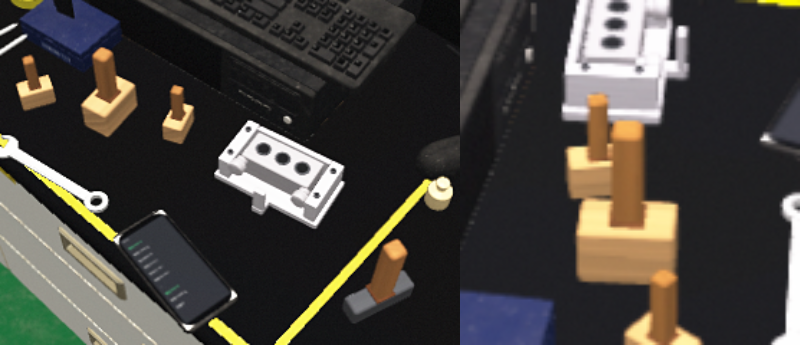

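The mallet stands upright and free, the insert is home, and the hammer hasn't moved.

```bash
python3 -c "
from workcell import robot
print(robot.job_done())"
```

```text
the job is handed in; nothing more can be done
None
```

The job is handed in at about 21 s: alternating light taps with the large wooden mallet drove both ends of the insert against the rear stop, the mallet stands upright and released on its head, and the hammer was not touched.

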